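# Stand the fallen glue bottle up on its drip board

### The arm

A 6-joint arm with a two-finger parallel gripper is mounted at the origin on the work surface. World frame = base frame: x ahead of the robot, y to its left, z up, the work surface at z = 0. Lengths are in m, angles in rad, forces in N, time in s.
With the tool pointing down it reaches from about 0.2 to 0.875 m from the base axis. Payload 3.4 kg.
Tool frame: the origin (TCP) lies on the mounting face of the last link; the fingertips stand 199 mm ahead of it and the grasp point (between the pads) lies 180 mm ahead of it; z points along the fingers, y is the line along which they close (so a half turn about z gives the same grasp; the last joint's range is limited). The gripper opens to 94 mm and grips with 3 to 60 N. Pads are 16 mm wide; open, the fingers measure 119 mm over their backs; the gripper's body (75 mm by 177 mm) begins 78 mm behind the grasp point.
Start: joints at [1.196, 0.276, 1.505, -0, 1.361, -0.121], TCP at [0.144, 0.557, 0.405] pointing down, gripper open.
Joint ranges: [-2.89, 2.89], [-0.75, 2.08], [0.22, 2.7], [-1.18, 4.32], [0.11, 2.71], [-2.7, 2.7]. Speed limits (rad/s): [2.57, 2.57, 3.14, 3.14, 3.14, 3.14].

### API

Orientations are given as a rotation vector (axis times angle).
In Python, from rig import manip gives the robot as it stands.
- The arm moves only by the tool move_arm, never from a script. Its argument "deltas" is a list of rows, each a list of 6 numbers: the shift along the world's x, y, z each as a share of 0.15 m, from -1 to 1, then the turn, a rotation vector about the world's x, y, z each as a share of 360 degrees, from -1 to 1. A call has 1 to 12 rows; each row shifts and turns the commanded pose from where the row before left it; what a row does not reach is not made up. A row lasts 1/10 s, in which the tool goes at most 50 mm and 8.59 degrees, less where a joint would pass 70% of its speed; a pose out of reach is approached as far as the arm can. A call with a number of a shift or a turn outside -1 to 1 is refused whole. A call with a gripper value outside its range is refused whole. "grip" is the closure, from -1 (fully open) to 1 (shut), so that 0 is half open, set as the call begins (left out, the last holds). The fingers move at their own pace and stop on an object; the grip force is fixed at half the most. Time passes only in rows, so rows that do not move let the fingers close. It gives the time, the measured TCP pose, the force, the opening and the grip force at its end, in the units of the state.
- manip.get_state(): the state, without advancing time (a new reading comes with each control period).
- manip.camera(name): name is "scene" or "top" or "wrist"; returns a dict with "frame" (400x640x3 uint8, red, green, blue), "fx", "fy", "cx", "cy" (pixels), "R" (3x3) and "t" (3): a world point X has camera coordinates R X + t. Camera axes: x right, y down, z forward; pixel columns grow to the right and rows downward; lengths in m; the calibration is good to about 2 mm. A picture is of the moment at which its call begins. There is no depth.
- manip.job_done(): hands the job in; it is judged then, once.
The state is a dict: "time": time; "joint_pos": joint angles; "qvel": joint speeds; "effort": joint torques, N m; "tcp_pos": TCP position; "ee_rot": TCP orientation; "contact_force": force on the tool from outside, world axes, zero at the start; "ft_torque": the same for the moment, N m; "width": finger opening in m; "finger_force": force on a finger pad.
Only numpy, scipy, OpenCV 4.12 (cv2) and the standard library are available. Lean on these libraries where they do the work, as an engineer would, in place of code of your own. Each camera call takes 0.05 s, during which the arm holds its last target. There are 200 camera calls.

### The job

The wood-glue bottle has fallen over on the workbench. Stand it upright on its base on the small square plywood drip board, setting it down gently and not letting it drop or fall, and let go of it. Leave the smaller glue bottle and the paint tin that are already standing where they are.

Things in the scene. Friction and masses are not known exactly. Their poses are not given: they have to be found in the camera images.
- glue_bottle: Fallen cream flat-sided glue bottle with black nozzle, about 240 g. Body 120 long, 52 wide, 38 thick; 160 long with cap and pointed nozzle. Origin: centre of the flat base; x axis along it from base to nozzle, y across the 52, z through the 38. It lies on a broad face: x level, z up, origin 19 above the bench, nozzle to the robot's left, or up to 40 degrees ahead of that. Upright: x axis up.
- board: The drip board: a bare plywood square, 140 x 140 x 6 thick, lying flat on the bench and fixed to it. Origin: centre of its underside, at bench height, so its top is 6 above the origin; x and y along its sides, z up.
- spare_bottle: A smaller, shorter glue bottle of the same kind, already standing upright on the far part of the bench: 34 x 42, 115 high with nozzle. Leave it alone. Origin: centre of its base, z up.
- tin: A plain round metal paint tin standing on the far part of the bench, 76 diameter, 85 high. Leave it alone. Origin: centre of its underside, z up.
Not all that is in view belongs to the job. What is shaped like the glue_bottle but green is not meant.

How it is judged:
At the end, for the whole second after the job is handed in: The fallen glue bottle stands upright (within 10 degrees, nozzle up) at rest with its base on the drip board: the centre of its base is within 55 mm of the board's centre along each of the board's sides, and no more than 8 mm above its top (angle between glue_bottle's own x axis and vertical below 0.175 rad and x of glue_bottle in the frame of board between -0.055 and 0.055 m and y of glue_bottle in the frame of board between -0.055 and 0.055 m and z of glue_bottle in the frame of board between 0 and 0.014 m and linear speed of glue_bottle below 0.05 m/s and angular speed of glue_bottle below 0.5 rad/s); the robot touches nothing.
It fails at once if the glue bottle is dropped or knocked over: it moves faster than 0.6 m/s while the fingers are off it (contact force between the fingers and glue_bottle below 0.05 N and linear speed of glue_bottle above 0.6 m/s).
It fails at once if the smaller standing glue bottle is pushed more than 30 mm or tipped (distance of spare_bottle from where it was at the start of the episode above 0.03 m or angle between spare_bottle's own z axis and vertical above 0.3 rad).
It fails at once if the paint tin is pushed more than 30 mm or tipped (distance of tin from where it was at the start of the episode above 0.03 m or angle between tin's own z axis and vertical above 0.3 rad).
It also fails if it takes over 38 s, if anything falls off the work surface, if the arm or the gripper's body presses on something with over 40 N, if the wrist force passes 120 N, or if a joint passes its speed limit or range.

## Working session

There is one attempt and no reset: what is moved stays moved. The work goes in short steps, Python scripts to look and compute and a tool call to move; the robot and the scene stay as the last step left them, time stands still between calls to the robot, and variables do not carry over. Pictures are saved under pics/ and viewed, at most 10 in all, crops included, and the job is handed in when it is done.

Besides the shell and the picture viewer there is one more tool, called after "Call:" as name(argument=value, ...), one argument or row to a line, values as JSON. move_arm: Moves the arm, as the interface text tells. Its arguments: {"type":"object","properties":{"deltas":{"type":"array"},"grip":{"type":"number"}},"required":["deltas"]}

```bash
mkdir -p pics; cat > h.py <<'E'
import numpy as np,cv2
from rig import manip
def snap(n,tag):
    c=manip.camera(n); cv2.imwrite(f'pics/{tag}.png',c['frame'][:,:,::-1])
    np.savez(f'pics/{tag}.npz',**c); return c
def ray(c,u,v):
    R=np.array(c['R']);t=np.array(c['t']); o=-R.T@t
    d=R.T@np.array([(u-c['cx'])/c['fx'],(v-c['cy'])/c['fy'],1]); return o,d/np.linalg.norm(d)
def atz(c,u,v,z):
    o,d=ray(c,u,v); return o+d*(z-o[2])/d[2]
def tri(c1,p1,c2,p2):
    (o1,d1),(o2,d2)=ray(c1,*p1),ray(c2,*p2)
    s=np.linalg.lstsq(np.c_[d1,-d2],o2-o1,rcond=None)[0]
    a,b=o1+d1*s[0],o2+d2*s[1]; return (a+b)/2,np.linalg.norm(a-b)
E
python3 - <<'E'
from h import *
for n in('scene','top'):
    c=snap(n,n+'0'); print(n,-np.array(c['R']).T@c['t'],c['fx'])
print(manip.get_state())
E
```

```text
scene [ 1.20789645 -0.44909985  0.61598274] 448.4692561653288
top [0.49154594 0.02524655 1.02784367] 412.5343824150991
{'time': 0.1, 'joint_pos': array([ 1.19598542e+00,  2.76516559e-01,  1.50593890e+00, -9.06237223e-06,
        1.36069440e+00, -1.21001551e-01]), 'qvel': array([-3.48080724e-04,  4.39414896e-05, -1.85174153e-03,  1.04026576e-03,
        8.56909157e-04,  1.98004307e-03]), 'effort': array([ 2.21794915e-03, -4.05450189e+01, -2.37780100e+01,  7.02749169e-02,
        2.97784014e-02, -3.72079899e-05]), 'tcp_pos': array([0.1443245 , 0.5564197 , 0.40392661]), 'ee_rot': array([-3.97563200e-01, -3.11595821e+00,  2.37440966e-03]), 'contact_force': array([-0.16182203,  0.36382179, -0.1918512 ]), 'ft_torque': array([-0.01074523,  0.03632733,  0.02128017]), 'finger_force': 0.0, 'width': 0.0941736637886332}
```

View pics/top0.png

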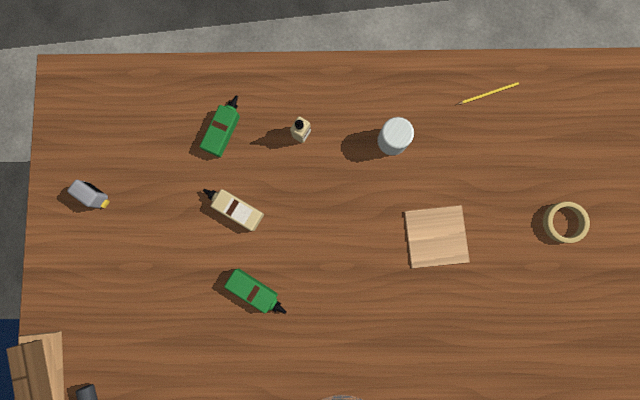

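View pics/scene0.png

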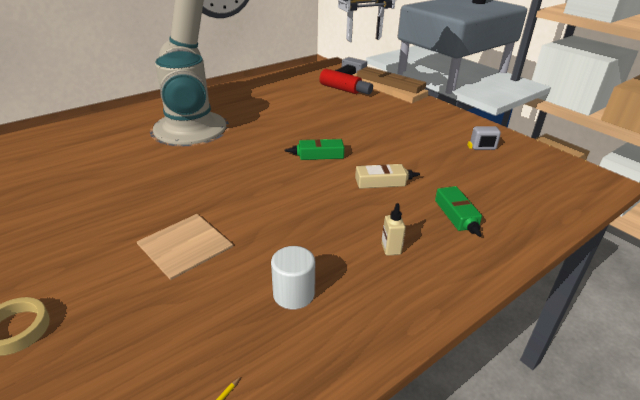

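The top view shows a lying cream bottle at about (237,210), nozzle tip (204,193). There are two green look-alikes at (220,130) and (253,291), a small standing cream bottle at (301,130), the tin at (396,136) and the board at (437,237). Only (237,210) is both cream and fallen. I'll confirm that and read corners in an enlarged crop of both views.

```bash
python3 - <<'E'
import cv2,numpy as np
t=cv2.imread('pics/top0.png');s=cv2.imread('pics/scene0.png')
r=lambda im,x,y,w,h,k:cv2.resize(im[y:y+h,x:x+w],None,fx=k,fy=k,interpolation=cv2.INTER_CUBIC)
a=np.hstack([r(t,195,180,80,60,5),r(s,345,150,80,60,5)])
b=np.hstack([r(t,390,195,100,75,4),r(s,120,205,120,90,10/3)[:300,:400]])
cv2.imwrite('pics/crop0.png',np.vstack([a,b]))
E
```

```text
(no output)
```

View pics/crop0.png

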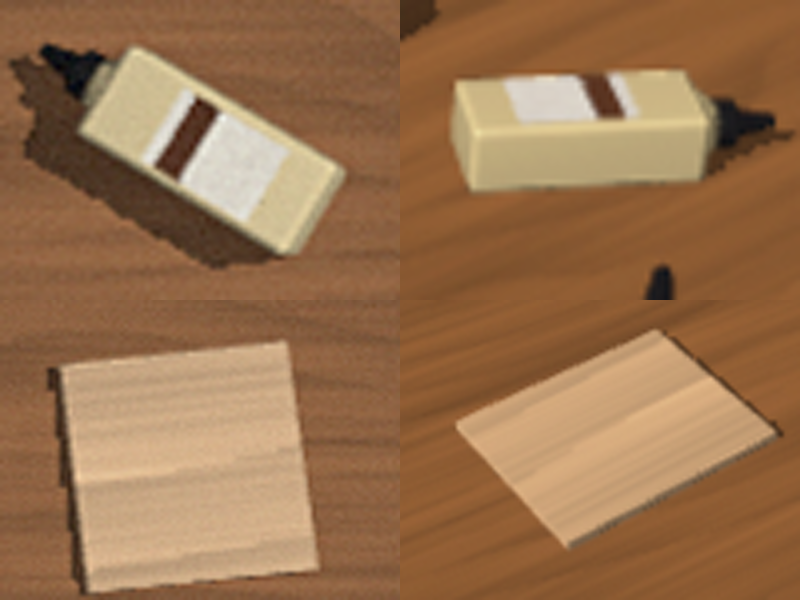

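```bash
python3 - <<'E'
from h import *
np.set_printoptions(precision=4,suppress=True)
T=dict(np.load('pics/top0.npz'));S=dict(np.load('pics/scene0.npz'))
f=lambda p,k,ox,oy:((p[0]+.5)/k-.5+ox,(p[1]+.5)/k-.5+oy)
bt=[f(p,5,195,180) for p in[(135,47),(80,130),(330,165),(283,245)]]
bs=[f(p,5,345,150) for p in[(305,125),(285,70),(75,133),(55,82)]]
P=[]
for a,b in zip(bt,bs):
    p,e=tri(T,a,S,b);P.append(atz(T,*a,.038));print('bottle',p,e,P[-1])
dt=[f(p,4,390,195) for p in[(60,68),(288,42),(318,270),(88,293)]]
ds=[f(p,10/3,120,205) for p in[(257,30),(378,133),(170,247),(57,125)]]
Q=np.array([atz(T,*a,.006) for a in dt])
for a,q in zip(dt,Q):
    b=min(ds,key=lambda b:np.linalg.norm(atz(S,*b,.006)-q)); print('board',*tri(T,a,S,b),q)
print('board c',Q.mean(0),'edge',Q[0]-Q[1],Q[0]-Q[3])
P=np.array(P);ax=(P[0]+P[1]-P[2]-P[3])/2
print('nozzle-end',(P[0]+P[1])/2,'base',(P[2]+P[3])/2,'len',np.linalg.norm(ax),'w',np.linalg.norm(P[0]-P[1]),'yaw',np.degrees(np.arctan2(ax[1],ax[0])))
tip=f((45,50),5,195,180);ts=f((375,121),5,345,150);print('tip',*tri(T,tip,S,ts))
c=manip.camera('wrist');import cv2;cv2.imwrite('pics/w0.png',c['frame'][:,:,::-1]);print(c['R'],c['t'],c['fx'])
for n,p,z in(('spare',(302,138),0),('tin',(396,136),.085)):print(n,atz(T,*p,z))
E
```

```text
bottle [0.6089 0.2915 0.034 ] 0.00033306441103950077 [0.6083 0.2904 0.038 ]
bottle [0.5688 0.3176 0.0364] 0.0021844479809882866 [0.5679 0.3162 0.038 ]
bottle [0.5504 0.1943 0.0357] 0.001331385707133221 [0.5507 0.1945 0.038 ]
bottle [0.5116 0.2159 0.0377] 0.001979504568781701 [0.5122 0.2166 0.038 ]
board [ 0.5548 -0.1565  0.0031] 0.0021550688419643724 [ 0.5541 -0.157   0.006 ]
board [ 0.5707 -0.2968  0.0027] 0.00295994020738502 [ 0.5698 -0.2972  0.006 ]
board [ 0.4309 -0.3109  0.0025] 0.0017532224023412855 [ 0.4308 -0.3106  0.006 ]
board [ 0.4169 -0.1711  0.0044] 0.0006867265116682188 [ 0.4169 -0.1711  0.006 ]
board c [ 0.4929 -0.234   0.006 ] edge [-0.0157  0.1402  0.    ] [0.1373 0.0142 0.    ]
nozzle-end [0.5881 0.3033 0.038 ] base [0.5314 0.2056 0.038 ] len 0.11298207948790816 w 0.047964782736041135 yaw 59.89196331836096
tip [0.6103 0.3418 0.0182] 0.0030290484912669866
[[ 0.2516  0.9678 -0.0013]
 [ 0.9358 -0.243   0.2554]
 [ 0.2468 -0.0654 -0.9668]] [-0.5743 -0.0259  0.391 ] 344.1457340543816
spare [0.7425 0.0978 0.    ]
tin [ 0.725  -0.1266  0.085 ]
```

```bash
cat > k.py <<'E'
import numpy as np
from scipy.spatial.transform import Rotation as Ro
def wrist(R,q1,a):
    M=Ro.from_euler('ZY',[q1,a]).inv()*R
    z=M.as_euler('ZYZ')  # q4,q5,q6+pi/2
    w=lambda x:(x+np.pi)%(2*np.pi)-np.pi
    return [np.round(v,2) for v in([w(z[0]),z[1],w(z[2]-np.pi/2)],[w(z[0]+np.pi),-z[1],w(z[2]+np.pi/2)])]
yaw=np.radians(60);u=np.array([np.cos(yaw),np.sin(yaw),0]);kx=np.cross(u,[0,0,1])
def lying(tau,flip):   # tool rot for lying bottle, pre-tilted tau (body over nozzle side)
    z=np.array([0,0,-1.]);y=(kx if flip else -kx);R=Ro.from_matrix(np.c_[np.cross(y,z),y,z])
    return Ro.from_rotvec(-tau*kx)*R
E
python3 - <<'E'
from k import *
R0=Ro.from_rotvec([-.39756,-3.11596,.00237]);print('chk',wrist(R0,1.196,1.7824))
for tau in(0,.35,.6):
  for fl in(0,1):
    L=lying(tau,fl);U=Ro.from_rotvec(kx*np.pi/2)*L
    for dy in(0,-.5):
      U2=Ro.from_rotvec([0,0,dy])*U
      print(tau,fl,dy,'lie',wrist(L,.43,1.85)[0],'up',[wrist(U2,q,a)[0] for q,a in((-.75,1.6),(-.75,2.))],U2.as_matrix()[:,2].round(2))
    print((L*R0.inv()).as_rotvec())
E
```

```text
chk [array([-0.  ,  1.36, -0.12]), array([ 3.14, -1.36,  3.02])]
0 0 0 lie [ 0.    1.29 -2.19] up [array([1.56, 1.8 , 3.11]), array([1.48, 1.78, 2.7 ])] [ 0.5   0.87 -0.  ]
0 0 -0.5 lie [ 0.    1.29 -2.19] up [array([1.58, 1.3 , 3.11]), array([1.69, 1.32, 2.7 ])] [ 0.85  0.52 -0.  ]
[1.60360196e-03 4.64253849e-04 1.30100256e+00]
0 1 0 lie [0.   1.29 0.95] up [array([ 1.56,  1.8 , -0.03]), array([ 1.48,  1.78, -0.44])] [ 0.5   0.87 -0.  ]
0 1 -0.5 lie [0.   1.29 0.95] up [array([ 1.58,  1.3 , -0.03]), array([ 1.69,  1.32, -0.44])] [ 0.85  0.52 -0.  ]
[ 4.99823409e-04 -1.72646451e-03 -1.84058939e+00]
0.35 0 0 lie [-0.2   1.58 -2.16] up [array([1.21, 1.77, 3.03]), array([1.16, 1.62, 2.66])] [ 0.47  0.81 -0.34]
0.35 0 -0.5 lie [-0.2   1.58 -2.16] up [array([ 1.22,  1.3 , -3.07]), array([1.35, 1.19, 2.8 ])] [ 0.8   0.49 -0.34]
[-0.14357998  0.34699704  1.28664693]
0.35 1 0 lie [-0.2   1.58  0.98] up [array([ 1.21,  1.77, -0.11]), array([ 1.16,  1.62, -0.48])] [ 0.47  0.81 -0.34]
0.35 1 -0.5 lie [-0.2   1.58  0.98] up [array([1.22, 1.3 , 0.07]), array([ 1.35,  1.19, -0.34])] [ 0.8   0.49 -0.34]
[-0.37233155 -0.15788469 -1.81907766]
0.6 0 0 lie [-0.34  1.79 -2.18] up [array([0.95, 1.74, 2.99]), array([0.94, 1.5 , 2.66])] [ 0.41  0.71 -0.56]
0.6 0 -0.5 lie [-0.34  1.79 -2.18] up [array([ 0.96,  1.33, -3.01]), array([1.08, 1.12, 2.91])] [ 0.7   0.43 -0.56]
[-0.24699755  0.59378275  1.25900323]
0.6 1 0 lie [-0.34  1.79  0.96] up [array([ 0.95,  1.74, -0.15]), array([ 0.94,  1.5 , -0.48])] [ 0.41  0.71 -0.56]
0.6 1 -0.5 lie [-0.34  1.79  0.96] up [array([0.96, 1.33, 0.13]), array([ 1.08,  1.12, -0.23])] [ 0.7   0.43 -0.56]
[-0.63698445 -0.26870545 -1.77761246]
```

```bash
cat >> k.py <<'E'
def plan(R,g,back=0,n=None):
    """deltas from measured pose to put grasp point at g, backed off along the tool"""
    from rig import manip
    s=manip.get_state(); zt=R.as_matrix()[:,2]
    dp=np.array(g)-zt*(.18+back)-s['tcp_pos']; dr=(R*Ro.from_rotvec(s['ee_rot']).inv()).as_rotvec()
    n=n or int(np.ceil(max(np.linalg.norm(dp)/.04,np.linalg.norm(dr)/.13,1)))
    print('t',s['time'],'q',np.round(s['joint_pos'],2),'w',round(s['width'],4),'n',n,'row',np.round(np.r_[dp/.15,dr/(2*np.pi)]/n,4).tolist())
E
python3 - <<'E'
from k import *
plan(lying(.4,1),[.5695,.272,.024],.11)
E
```

```text
t 0.15 q [ 1.2   0.28  1.51  0.    1.36 -0.12] w 0.0943 n 15 row [0.2141, -0.083, -0.0502, -0.0045, -0.0019, -0.0192]
```

Call:
move_arm(
  deltas=[
    [0.214, -0.083, -0.05, -0.0045, -0.0019, -0.0192],
    [0.214, -0.083, -0.05, -0.0045, -0.0019, -0.0192],
    [0.214, -0.083, -0.05, -0.0045, -0.0019, -0.0192],
    [0.214, -0.083, -0.05, -0.0045, -0.0019, -0.0192],
    [0.214, -0.083, -0.05, -0.0045, -0.0019, -0.0192],
    [0.214, -0.083, -0.05, -0.0045, -0.0019, -0.0192],
    [0.214, -0.083, -0.05, -0.0045, -0.0019, -0.0192],
    [0.214, -0.083, -0.05, -0.0045, -0.0019, -0.0192],
    [0.214, -0.083, -0.05, -0.0045, -0.0019, -0.0192],
    [0.214, -0.083, -0.05, -0.0045, -0.0019, -0.0192],
    [0.214, -0.083, -0.05, -0.0045, -0.0019, -0.0192],
  ],
  grip=-1,
)

```text
time: 1.25
tcp_pos: [0.4987, 0.419, 0.3215]
ee_rot: [2.118, 2.063, -0.406]
contact_force: [-0.9, 0.9, -0.1]
width: 0.094
finger_force: 0.0
```

Call:
move_arm(
  deltas=[
    [0.214, -0.083, -0.05, -0.0045, -0.0019, -0.0192],
    [0.214, -0.083, -0.05, -0.0045, -0.0019, -0.0192],
    [0.214, -0.083, -0.05, -0.0045, -0.0019, -0.0192],
    [0.214, -0.083, -0.05, -0.0045, -0.0019, -0.0192],
    [0, 0, 0, 0, 0, 0],
    [0, 0, 0, 0, 0, 0],
    [0, 0, 0, 0, 0, 0],
  ],
)

```text
time: 1.95
tcp_pos: [0.6251, 0.3703, 0.2922]
ee_rot: [2.507, 1.455, -0.508]
contact_force: [-0.0, 0.7, 1.0]
width: 0.0941
finger_force: 0.0
```

```bash
python3 - <<'E'
from k import *
from h import *
plan(lying(.4,1),[.5695,.272,.024],.11)
snap('wrist','w1')
E
```

```text
t 1.95 q [ 0.49  0.68  1.14 -0.21  1.67  1.03] w 0.0941 n 1 row [0.006, -0.0033, -0.0073, -0.0002, -0.0, -0.0008]
```

View pics/w1.png

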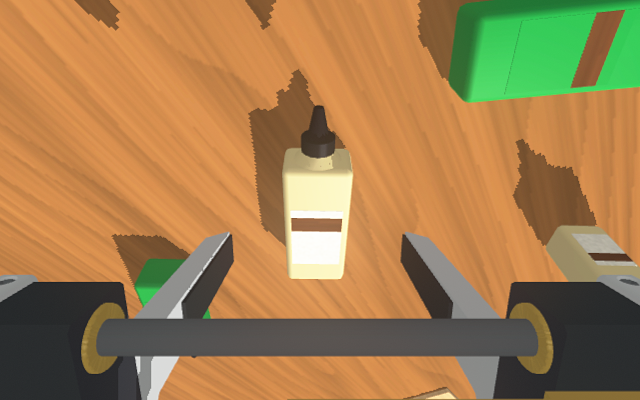

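The wrist view shows the cream bottle centred between the fingers: axis at column 318, cap up at (318,145), base edge at row 278, sides symmetric. Checking it against the earlier measurement.

```bash
python3 - <<'E'
from h import *
W=dict(np.load('pics/w1.npz'))
for p,z in(((287,278),.038),((345,278),.038),((318,108),.019)):print(atz(W,*p,z).round(4))
E
```

```text
[0.5074 0.2207 0.038 ]
[0.5536 0.1943 0.038 ]
[0.6088 0.3414 0.019 ]
```

Call:
move_arm(
  deltas=[
    [-0.0228, -0.0418, -0.1138, 0, 0, -0.0008],
    [-0.0228, -0.0418, -0.1138, 0, 0, 0],
    [-0.0228, -0.0418, -0.1138, 0, 0, 0],
    [-0.0228, -0.0418, -0.1138, 0, 0, 0],
  ],
)

```text
time: 2.4
tcp_pos: [0.6108, 0.3456, 0.2245]
ee_rot: [2.51, 1.45, -0.505]
contact_force: [0.2, -0.3, -0.8]
width: 0.0939
finger_force: 0.0
```

Call:
move_arm(
  deltas=[
    [-0.0228, -0.0418, -0.1138, 0, 0, 0],
    [-0.0228, -0.0418, -0.1138, 0, 0, 0],
    [0, 0, 0, 0, 0, 0],
    [0, 0, 0, 0, 0, 0],
    [0, 0, 0, 0, 0, 0],
  ],
)

```text
time: 2.9
tcp_pos: [0.6055, 0.3331, 0.1913]
ee_rot: [2.511, 1.449, -0.503]
contact_force: [0.4, -1.3, 0.1]
width: 0.0938
finger_force: 0.0
```

```bash
python3 - <<'E'
from k import *
plan(lying(.4,1),[.5695,.272,.024])
E
```

```text
t 2.9 q [ 0.46  0.7   1.35 -0.22  1.43  1.06] w 0.0938 n 1 row [-0.0064, -0.0027, -0.0104, -0.0003, 0.0005, 0.0001]
```

Call:
move_arm(
  deltas=[
    [-0.006, -0.003, -0.01, 0, 0, 0],
    [0, 0, 0, 0, 0, 0],
    [0, 0, 0, 0, 0, 0],
    [0, 0, 0, 0, 0, 0],
    [0, 0, 0, 0, 0, 0],
    [0, 0, 0, 0, 0, 0],
    [0, 0, 0, 0, 0, 0],
    [0, 0, 0, 0, 0, 0],
  ],
  grip=1,
)

```text
time: 3.7
tcp_pos: [0.6043, 0.3319, 0.1883]
ee_rot: [2.512, 1.448, -0.508]
contact_force: [-1.3, 0.5, -0.2]
width: 0.0516
finger_force: 29.9
```

Call:
move_arm(
  deltas=[
    [0, 0, 0.1, 0, 0, 0],
    [0, 0, 0.2, 0, 0, 0],
    [0, 0, 0.25, 0, 0, 0],
    [0, 0, 0.25, 0, 0, 0],
    [0, 0, 0.25, 0, 0, 0],
    [0, 0, 0.2, 0, 0, 0],
    [0, 0, 0.1, 0, 0, 0],
    [0, 0, 0, 0, 0, 0],
    [0, 0, 0, 0, 0, 0],
  ],
)

```text
time: 4.6
tcp_pos: [0.6043, 0.3317, 0.3908]
ee_rot: [2.512, 1.448, -0.507]
contact_force: [0.0, -0.7, -1.7]
width: 0.0518
finger_force: 29.9
```

```bash
python3 - <<'E'
from k import *
U=Ro.from_rotvec(kx*np.pi/2)*lying(.4,1)
plan(U,[.493,-.234,.25],0,20)
E
```

```text
t 4.6 q [ 0.46  0.57  1.1  -0.22  1.8   0.97] w 0.0518 n 20 row [-0.0647, -0.2364, -0.0236, 0.0108, -0.0062, 0.0]
```

Call:
move_arm(
  deltas=[
    [-0.027, -0.098, -0.01, 0.0045, -0.0026, 0],
    [-0.054, -0.197, -0.0197, 0.009, -0.0052, 0],
    [-0.054, -0.197, -0.0197, 0.009, -0.0052, 0],
    [-0.054, -0.197, -0.0197, 0.009, -0.0052, 0],
    [-0.054, -0.197, -0.0197, 0.009, -0.0052, 0],
    [-0.054, -0.197, -0.0197, 0.009, -0.0052, 0],
    [-0.054, -0.197, -0.0197, 0.009, -0.0052, 0],
    [-0.054, -0.197, -0.0197, 0.009, -0.0052, 0],
    [-0.054, -0.197, -0.0197, 0.009, -0.0052, 0],
    [-0.054, -0.197, -0.0197, 0.009, -0.0052, 0],
    [-0.054, -0.197, -0.0197, 0.009, -0.0052, 0],
    [-0.054, -0.197, -0.0197, 0.009, -0.0052, 0],
  ],
)

```text
time: 5.8
tcp_pos: [0.5098, -0.0089, 0.3551]
ee_rot: [-2.538, -1.463, -0.45]
contact_force: [-0.2, -0.5, -1.4]
width: 0.0518
finger_force: 29.9
```

```bash
python3 - <<'E'
from k import *
U=Ro.from_rotvec(kx*np.pi/2)*lying(.4,1)
plan(U,[.493,-.234,.25],0,12)
E
```

```text
t 5.8 q [-0.28  0.18  1.79  0.38  1.11  0.08] w 0.0518 n 12 row [-0.0554, -0.2048, -0.0194, 0.0094, -0.0055, -0.0]
```

Call:
move_arm(
  deltas=[
    [-0.054, -0.197, -0.0197, 0.009, -0.0052, 0],
    [-0.054, -0.197, -0.0197, 0.009, -0.0052, 0],
    [-0.054, -0.197, -0.0197, 0.009, -0.0052, 0],
    [-0.054, -0.197, -0.0197, 0.009, -0.0052, 0],
    [-0.054, -0.197, -0.0197, 0.009, -0.0052, 0],
    [-0.054, -0.197, -0.0197, 0.009, -0.0052, 0],
    [-0.054, -0.197, -0.0197, 0.009, -0.0052, 0],
    [-0.054, -0.197, -0.0197, 0.009, -0.0052, 0],
    [-0.054, -0.197, -0.0197, 0.009, -0.0052, 0],
    [-0.054, -0.197, -0.0197, 0.009, -0.0052, 0],
    [-0.054, -0.197, -0.0197, 0.009, -0.0052, 0],
    [-0.027, -0.098, -0.01, 0.0045, -0.0026, 0],
  ],
)

```text
time: 7.0
tcp_pos: [0.417, -0.3502, 0.3203]
ee_rot: [-1.998, -1.145, -1.227]
contact_force: [-0.6, 0.1, -1.9]
width: 0.0517
finger_force: 29.9
```

Call:
move_arm(
  deltas=[
    [0, 0, 0, 0, 0, 0],
    [0, 0, 0, 0, 0, 0],
    [0, 0, 0, 0, 0, 0],
    [0, 0, 0, 0, 0, 0],
  ],
)

```text
time: 7.4
tcp_pos: [0.4184, -0.3464, 0.3231]
ee_rot: [-1.996, -1.152, -1.226]
contact_force: [-0.3, 0.6, -1.4]
width: 0.052
finger_force: 29.9
```

```bash
python3 - <<'E'
from k import *
from h import *
U=Ro.from_rotvec(kx*np.pi/2)*lying(.4,1)
plan(U,[.493,-.234,.25])
snap('scene','s2');snap('top','t2')
a=cv2.imread('pics/s2.png');b=cv2.imread('pics/t2.png')
r=lambda im,x,y:cv2.resize(im[y:y+200,x:x+200],None,fx=2,fy=2,interpolation=cv2.INTER_CUBIC)
cv2.imwrite('pics/c2.png',np.hstack([r(a,90,80),r(b,340,120)]))
E
```

```text
t 7.4 q [-1.09  0.46  1.72  0.86  1.71 -0.8 ] w 0.052 n 1 row [-0.0553, -0.208, -0.0198, 0.0093, -0.0056, -0.0001]
```

View pics/c2.png

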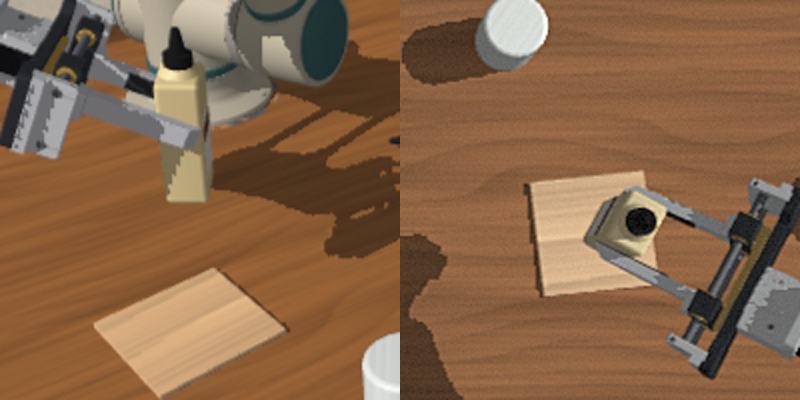

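The bottle is held nearly upright, nozzle up, over the board; about 4 degrees of turn is left. I'll finish the turn and descend partway.

Call:
move_arm(
  deltas=[
    [-0.028, -0.104, -0.01, 0.0047, -0.0028, 0],
    [-0.028, -0.104, -0.01, 0.0047, -0.0028, 0],
    [0, 0, -0.15, 0, 0, 0],
    [0, 0, -0.2, 0, 0, 0],
    [0, 0, -0.2, 0, 0, 0],
    [0, 0, -0.15, 0, 0, 0],
    [0, 0, -0.05, 0, 0, 0],
    [0, 0, 0, 0, 0, 0],
    [0, 0, 0, 0, 0, 0],
    [0, 0, 0, 0, 0, 0],
  ],
)

```text
time: 8.5
tcp_pos: [0.41, -0.3791, 0.2085]
ee_rot: [-1.939, -1.121, -1.288]
contact_force: [-0.0, 0.3, -1.7]
width: 0.0519
finger_force: 29.9
```

```bash
python3 - <<'E'
from k import *
from h import *
U=Ro.from_rotvec(kx*np.pi/2)*lying(.4,1)
plan(U,[.493,-.234,.084])
snap('scene','s3');snap('top','t3')
a=cv2.imread('pics/s3.png');b=cv2.imread('pics/t3.png')
r=lambda im,x,y:cv2.resize(im[y:y+120,x:x+80],None,fx=5,fy=5,interpolation=cv2.INTER_CUBIC)
cv2.imwrite('pics/c3.png',np.hstack([r(a,150,140),r(b,405,170)]))
E
```

```text
t 8.5 q [-1.14  0.65  1.76  0.86  1.63 -1.  ] w 0.0519 n 2 row [0.0003, 0.005, -0.1815, 0.0001, 0.0001, 0.0001]
```

View pics/c3.png

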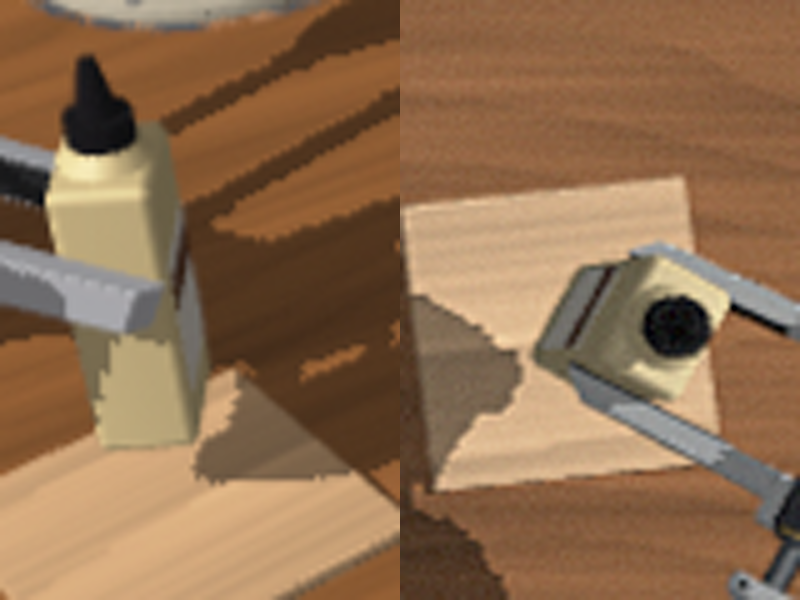

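```bash
python3 - <<'E'
from h import *
T=dict(np.load('pics/top0.npz'));S=dict(np.load('pics/scene0.npz'))
s=lambda x,y:((x+.5)/5-.5+150,(y+.5)/5-.5+140)
t=lambda x,y:((x-399.5)/5-.5+405,(y+.5)/5-.5+170)
tip,e1=tri(T,t(677,327),S,s(87,57));print('tip',tip,e1)
co,e2=tri(T,t(585,268),S,s(193,441));print('corner',co,e2)
u=np.array([.5,.866,0]);k=np.array([.866,-.5,0])
b=co-.026*k-.019*u;print('base',b,'axis',tip-b,np.degrees(np.arccos((tip-b)[2]/np.linalg.norm(tip-b))))
o,d=ray(S,*s(193,441))
E
```

```text
tip [ 0.49412293 -0.2284794   0.21732628] 0.006469477979358747
corner [ 0.52394204 -0.23084067  0.06279507] 0.001887581270440921
base [ 0.49192604 -0.23429467  0.06279507] axis [0.00219689 0.00581527 0.15453121] 2.3036232821611
```

Tip and base corner agree: base at z≈0.06 over (0.492,-0.234), upright within about 2°. Descending, slowly at the end.

Call:
move_arm(
  deltas=[
    [0, 0, -0.1, 0, 0, 0],
    [0, 0, -0.1, 0, 0, 0],
    [0, 0, -0.06, 0, 0, 0],
    [0, 0, -0.03, 0, 0, 0],
    [0, 0, -0.01, 0, 0, 0],
    [0, 0, 0, 0, 0, 0],
    [0, 0, 0, 0, 0, 0],
  ],
)

```text
time: 9.3
tcp_pos: [0.4098, -0.379, 0.1624]
ee_rot: [-1.939, -1.118, -1.287]
contact_force: [-0.2, -0.4, -2.5]
width: 0.0515
finger_force: 29.9
```

Call:
move_arm(
  deltas=[
    [0, 0, -0.01, 0, 0, 0],
    [0, 0, -0.01, 0, 0, 0],
    [0, 0, -0.01, 0, 0, 0],
    [0, 0, 0, 0, 0, 0],
    [0, 0, 0, 0, 0, 0],
  ],
)

```text
time: 9.8
tcp_pos: [0.4098, -0.3789, 0.1578]
ee_rot: [-1.939, -1.118, -1.287]
contact_force: [0.1, 0.3, -1.4]
width: 0.0516
finger_force: 29.9
```

Call:
move_arm(
  deltas=[
    [0, 0, -0.01, 0, 0, 0],
    [0, 0, -0.01, 0, 0, 0],
    [0, 0, 0, 0, 0, 0],
    [0, 0, 0, 0, 0, 0],
  ],
)

```text
time: 10.2
tcp_pos: [0.4098, -0.3789, 0.1548]
ee_rot: [-1.938, -1.118, -1.287]
contact_force: [1.4, -0.4, -1.1]
width: 0.0516
finger_force: 29.9
```

Call:
move_arm(
  deltas=[
    [0, 0, -0.01, 0, 0, 0],
    [0, 0, 0, 0, 0, 0],
    [0, 0, 0, 0, 0, 0],
  ],
)

```text
time: 10.5
tcp_pos: [0.4096, -0.3789, 0.1543]
ee_rot: [-1.936, -1.118, -1.289]
contact_force: [-3.1, -1.8, 5.1]
width: 0.0519
finger_force: 29.9
```

Touching (about 6 N upward) at the expected height. Release.

Call:
move_arm(
  deltas=[
    [0, 0, 0, 0, 0, 0],
    [0, 0, 0, 0, 0, 0],
    [0, 0, 0, 0, 0, 0],
    [0, 0, 0, 0, 0, 0],
    [0, 0, 0, 0, 0, 0],
    [0, 0, 0, 0, 0, 0],
  ],
  grip=-1,
)

```text
time: 11.1
tcp_pos: [0.4098, -0.3789, 0.1532]
ee_rot: [-1.939, -1.118, -1.287]
contact_force: [-0.0, 1.0, -0.6]
width: 0.0934
finger_force: 0.0
```

```bash
python3 - <<'E'
from h import *
print(manip.get_state()['ee_rot'])
snap('scene','s4');snap('top','t4')
a=cv2.imread('pics/s4.png');b=cv2.imread('pics/t4.png')
r=lambda im,x,y:cv2.resize(im[y:y+120,x:x+80],None,fx=5,fy=5,interpolation=cv2.INTER_CUBIC)
cv2.imwrite('pics/c4.png',np.hstack([r(a,150,160),r(b,405,170)]))
E
```

```text
[-1.93880404 -1.11814588 -1.28653596]
```

View pics/c4.png

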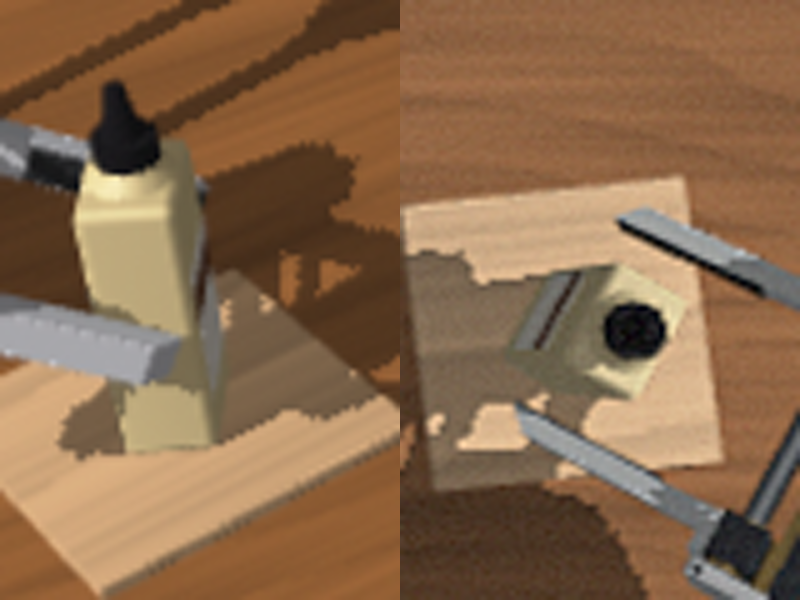

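The bottle stands upright on the board, nozzle up at crop (115,90) in the scene view, with the fingers clear on both sides. Backing out along the tool axis.

Call:
move_arm(
  deltas=[
    [-0.03, -0.053, 0.026, 0, 0, 0],
    [-0.061, -0.106, 0.052, 0, 0, 0],
    [-0.061, -0.106, 0.052, 0, 0, 0],
    [-0.061, -0.106, 0.052, 0, 0, 0],
    [-0.061, -0.106, 0.052, 0, 0, 0],
    [-0.061, -0.106, 0.052, 0, 0, 0],
    [-0.061, -0.106, 0.052, 0, 0, 0],
    [0, 0, 0, 0, 0, 0],
    [0, 0, 0, 0, 0, 0],
    [0, 0, 0, 0, 0, 0],
  ],
)

```text
time: 12.2
tcp_pos: [0.3505, -0.4815, 0.2037]
ee_rot: [-1.938, -1.117, -1.286]
contact_force: [0.5, 0.7, 0.0]
width: 0.0939
finger_force: 0.0
```

```bash
python3 - <<'E'
from h import *
snap('scene','s5')
E
```

```text
(no output)
```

View pics/s5.png

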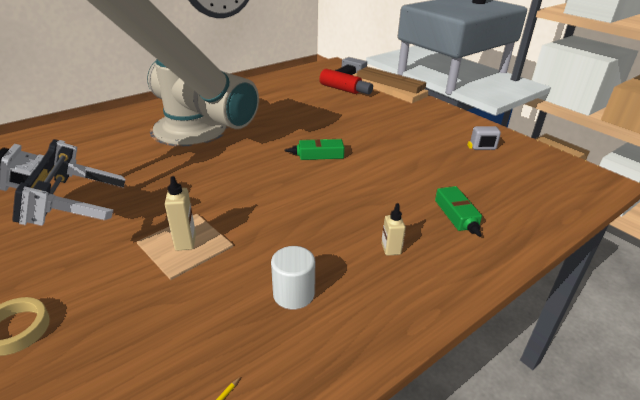

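The bottle stands on the board at (182,245), the gripper is clear of it, and the tin (293,277) and spare bottle (394,232) haven't moved.

```bash
python3 -c "
from rig import manip
print(manip.job_done())"
```

```text
the job is handed in; nothing more can be done
None
```

The glue bottle stands upright and released near the centre of the drip board, with the spare bottle and tin where they were; I handed the job in at about 12 s and got no verdict back.

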